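# Clamp a new flow cell with a slip-clutch screw

## Robot

A 6-joint arm with a two-finger parallel gripper is mounted at the origin on the work surface. World frame = base frame: x ahead of the robot, y to its left, z up, the work surface at z = 0. Lengths are in m, angles in rad, forces in N, time in s.
With the tool pointing down it reaches from about 0.275 to 0.725 m from the base axis. Payload 5.6 kg.
Tool frame: the origin (TCP) lies at the very end of the fingers, on their centre line; the grasp point (between the pads) lies behind it (bot.grasp_offset is the z of the grasp point in the tool frame, in m); z points along the fingers, y is the line along which they close (so a half turn about z gives the same grasp; the last joint's range is limited). The gripper opens to 85 mm and grips with 20 to 120 N. Pads are 22 mm wide; open, the fingers measure 114 mm over their backs; the gripper's body (76 mm by 85 mm) begins 54 mm behind the grasp point. The pads swing forward as they close: fully open they stand 13 mm farther back than shut.
Start: joints at [-0.982, 0.255, 0.108, 0, -1.424, -0.285], TCP at [0.165, -0.525, 0.231] pointing down, gripper open.
Joint ranges: [-2.95, 2.95], [-1.21, 1.97], [-1.09, 1.5], [-2.87, 1.71], [-2.94, -0.07], [-3.05, 3.05]. Speed limits (rad/s): [2.57, 2.57, 3.14, 3.14, 3.14, 3.14].

## Interface

Orientations are given as a unit quaternion [w, x, y, z].
In Python, from bench import bot gives the robot as it stands. The module is installed in compiled form; this text tells all that it offers.
- The arm moves only by the tool carry_out, never from a script. Its argument "deltas" is a list that holds one entry, the list of rows, each a list of 6 numbers: the shift along the tool's x, y, z in mm, then the turn, a rotation vector about the tool's x, y, z in units of 10 degrees (1.0 is 10 degrees). A call has 1 to 5 rows; each row is the pose to reach, as a shift and turn from the pose commanded when the call began, along the tool's axes at that moment; what a row does not reach only later rows make up. A row lasts 1/8 s, in which the tool goes at most 62.5 mm and 10.7 degrees, less where a joint would pass 70% of its speed; a pose out of reach is approached as far as the arm can. A call with a gripper value outside its range is refused whole. "gripper" is the finger opening in mm, from 0 to 85.4, set as the call begins (left out, the last holds). The fingers move at their own pace and stop on an object; "grip_force" is the grip in N (left out, the last holds). Time passes only in rows, so rows that repeat a pose let the fingers close. It gives the time, the measured TCP pose, the force, the opening and the grip force at its end, in the units of the state.
- bot.get_state(): the state, without advancing time (a new reading comes with each control period).
- bot.capture(name): name is "side" or "top"; returns a dict with "image" (400x640x3 uint8, red, green, blue), "depth" (400x640 float32, m along the optical axis (not along the pixel's ray), 0 where there is no reading), "mtx" (3x3 intrinsics, pixels), "dist" ([k1, k2, p1, p2, k3] as OpenCV has them; the pictures are not rectified), "origin" and "rotation" of the camera in the world. Camera axes: x right, y up, looking along -z (the intrinsics and any distortion apply to the point x, -y, -z); pixel columns grow to the right and rows downward; lengths in m; the calibration is good to about 2 mm. A picture is of the moment at which its call begins.
- bot.close_job(): hands the job in; it is judged then, once.
The state is a dict: "time_s": time; "q": joint angles; "qvel": joint speeds; "joint_efforts": joint torques, N m; "eef_pos": TCP position; "tcp_rot": TCP orientation; "wrist_force": force on the tool from outside, world axes, zero at the start; "moment": the same for the moment, N m; "opening": finger opening in m; "grasp_force": force on a finger pad.
Only numpy, scipy, OpenCV 4.12 (cv2) and the standard library are available. Lean on these libraries where they do the work, as an engineer would, in place of code of your own. Each camera call takes 0.05 s, during which the arm holds its last target. There are 200 camera calls.

## Task

Stand the blue-windowed flow cell down on the floor of the clamp mount's bay and let go of it, then turn the blue thumbscrew clockwise until its clutch first slips, and stop there: it must visibly slip a little (about 5 degrees or more between the white mark on the hub and the red one on the collar below it) but never more than about 30 degrees. Let go of the knob, and leave the amber-windowed cell, the bottle and the jar where they stand.

Things in the scene. Friction and masses are not known exactly. Their poses are not given: they have to be found in the camera images.
- cell: the new flow cell: upright aluminium block 30 x 30 mm, 60 mm high, 0.08 to 0.17 kg, with blue windows on its four sides and a blue top; the same on all four sides, so any quarter turn is right. Origin at the centre of its underside, z up, x and y square to its sides. It stands free on the bench
- old_cell: the old flow cell, the same block with amber windows and top. Leave it. Origin at the centre of its underside
- reagent: white-labelled reagent bottle with blue cap, 54 mm across, 110 mm high. Leave it. Origin at the centre of its underside
- jar: small amber jar with white lid, 56 mm across, 60 mm high. Leave it. Origin at the centre of its underside
- clamp: clamp mount fixed to the bench: aluminium bed 90 mm (x) by 190 mm (y), 12 mm thick; origin at the centre of its underside, z up. Along y: fixed steel jaw (-65 to -50 mm), bay for the cell, moving jaw, white gearbox (+30 to +90 mm, 60 mm wide, top 51 mm above the bench) carrying the thumbscrew at y = +60 mm. Jaws 24 mm wide in x, 45 mm high, so the cell's sides facing +x and -x stay free for fingers
- seat (a point): point on the bay's floor, 12 mm above the bench, where the centre of the cell's underside belongs while the jaw is open; axes as clamp. The cell then stands 3 mm clear of the fixed jaw (on the -y side). Black cheeks, 8 mm high, leave it 2 mm of play either way in x; in y the bay is 36 to 40 mm wide at the start
- collar: steel disc under the knob, 56 mm across, 5 mm thick, with a red mark at its rim on its own +x axis; origin at the centre of its underside, on the screw's axis, 51.5 mm above the bench, z up. Driven side of the clutch: it turns with the hub (running drag about 0.20 N m), moves the jaw 3 mm to the clamp's -y per radian and stays where it is left. Keep fingers off it
- knob: the thumbscrew's ribbed blue rubber knob: cylinder 32 mm across, 40 mm high (62 to 102 mm above the bench), standing on the black hub disc. Origin on the axis at its underside, z up. Grip it from above, anywhere round it, and turn clockwise seen from above; 2 to 4 rad in all, so it must be regripped. It is springy on the hub: it winds up by 0.1 rad at 0.4 N m, and springs back when let go
- knob_top (a point): centre of the knob's top, 102 mm above the bench. Once the jaw has closed on the cell the torque on the knob climbs over some 0.1 to 0.5 rad of turning from 0.20 to about 0.40 N m; there the drag clutch between hub and collar slips: the torque rises no further, knob and hub go on turning and the collar stands still
- hub_mark (a point): the white mark on the black hub disc (40 mm across, 5 mm thick, between collar and knob), 18 mm from the axis. At the start it is in line with the collar's red mark, that is on the collar's +x axis; slip carries it towards the collar's -y (18 mm x sine of the slip angle)
Things that resemble listed ones, but are neither listed nor needed, are in the scene too. Several things have the shape of the clamp; the one meant has the colours described above. Leave any turquoise or yellow look-alike of the cell alone.

How it is judged:
On the way, in this order (a step that is already met when the one before it is completed fails the run):
1. the blue cell stands on the bay's floor between the jaws, let go, not yet clamped (x of cell in the frame of seat between -0.005 and 0.005 m and y of cell in the frame of seat between -0.005 and 0.007 m and z of cell in the frame of seat between -0.003 and 0.002 m and angle between cell's own z axis and vertical below 0.06 rad and contact force between the fingers and cell below 0.1 N and contact force between clamp and cell below 15 N), for 0.2 s.
2. the jaw presses the cell and the clutch has slipped (white mark at least 1.6 mm, 5 degrees, behind the red one) (contact force between clamp and cell above 80 N and y of hub_mark in the frame of collar below -0.0016 m), for 0.1 s.
At the end, for the whole second after the job is handed in: blue cell upright (0.06 rad) on the bay's floor (2 mm), within 5 mm of the seat in x and -5 to +7 mm in y, held with over 80 N (both jaws added); white mark 1.6 to 10 mm round from the red one (5 to 34 degrees of slip); cell and knob let go and at rest (all of step 2 and x of cell in the frame of seat between -0.005 and 0.005 m and y of cell in the frame of seat between -0.005 and 0.007 m and z of cell in the frame of seat between -0.003 and 0.002 m and angle between cell's own z axis and vertical below 0.06 rad and y of hub_mark in the frame of collar above -0.01 m and contact force between the fingers and cell below 0.1 N and contact force between the fingers and knob below 0.1 N and linear speed of cell below 0.01 m/s); the robot touches nothing.
It fails at once if the clutch is slipped by more than 34 degrees (mark 10 mm round) (y of hub_mark in the frame of collar below -0.01 m).
It fails at once if the knob is slipped backwards by more than 16 degrees (y of hub_mark in the frame of collar above 0.005 m).
It fails at once if the cell is squeezed or pressed into the clamp with more than 220 N (both jaws added) (contact force between clamp and cell above 220 N).
It fails at once if the amber cell, the bottle or the jar is moved more than 20 mm (distance of any of old_cell, reagent, jar from where it was at the start of the episode above 0.02 m).
It also fails if it takes over 69 s, if anything falls off the work surface, if the arm or the gripper's body presses on something with over 40 N, if the wrist force passes 120 N, or if a joint passes its speed limit or range.

## Working session

There is one attempt and no reset: what is moved stays moved. The work goes in short steps, Python scripts to look and compute and a tool call to move; the robot and the scene stay as the last step left them, time stands still between calls to the robot, and variables do not carry over. Pictures are saved under pics/ and viewed, at most 10 in all, crops included, and the job is handed in when it is done.

Besides the shell and the picture viewer there is one more tool, called after "Request:" as name([rows], argument=value, ...), one row to a line, values as JSON. carry_out: Moves the arm, as the interface text tells. Its arguments: {"type":"object","properties":{"deltas":{"type":"array","items":{"type":"array","items":{"type":"array","items":{"type":"number"}}}},"gripper":{"type":"number"},"grip_force":{"type":"number"}},"required":["deltas"]}

```bash
mkdir -p pics
cat > h.py <<'E'
import numpy as np,cv2
from bench import bot
def cap(n,f=None):
    c=bot.capture(n)
    if f: cv2.imwrite(f'pics/{f}.png',c['image'][:,:,::-1])
    return c
def pts(c,uv):
    uv=np.array(uv,float).reshape(-1,1,2)
    d=np.array([c['depth'][int(round(v)),int(round(u))] for u,v in uv[:,0]])
    n=cv2.undistortPoints(uv,np.array(c['mtx']),np.array(c['dist']))[:,0]
    p=np.c_[n[:,0]*d,-n[:,1]*d,-d]
    return p@np.array(c['rotation']).T+np.array(c['origin'])
def cloud(c):
    H,W=c['depth'].shape
    v,u=np.mgrid[:H,:W]
    return pts(c,np.stack([u.ravel(),v.ravel()],1)).reshape(H,W,3)
def onplane(c,uv,z):
    n=cv2.undistortPoints(np.array(uv,float).reshape(-1,1,2),np.array(c['mtx']),np.array(c['dist']))[:,0]
    r=np.c_[n[:,0],-n[:,1],-np.ones(len(n))]@np.array(c['rotation']).T
    o=np.array(c['origin']); return o+r*((z-o[2])/r[:,2])[:,None]
E
python3 - <<'E'
from h import *
for n in('top','side'):
    c=cap(n,n+'0'); print(n,c['origin'],c['rotation'],c['mtx'],c['dist'])
s=bot.get_state();print(s, bot.grasp_offset)
E
```

```text
top [ 0.32586149 -0.00638794  1.13693439] [-0.70110761 -0.0638091   0.05249453  0.70825196] [[501.25997334   0.         322.71305121]
 [  0.         501.25997334 196.31250183]
 [  0.           0.           1.        ]] [0.00046631 0.         0.         0.         0.        ]
side [-0.23995821  0.79087206  0.70923614] [-0.32645856 -0.18821729  0.47173129  0.79716287] [[489.76715126   0.         316.91828412]
 [  0.         489.76715126 200.49013248]
 [  0.           0.           1.        ]] [0.0157608 0.        0.        0.        0.       ]
{'time_s': 0.1, 'q': array([-9.82393177e-01,  2.55673091e-01,  1.07159796e-01, -4.01709288e-04,
       -1.42391715e+00, -2.84624281e-01]), 'qvel': array([-0.00018777, -0.00138782,  0.00378654,  0.00085514,  0.00065852,
       -0.0004376 ]), 'joint_efforts': array([-3.21570515e-03, -3.87607992e+01,  2.38473201e+01,  5.37780717e+00,
       -3.77734657e-03, -1.03105313e-05]), 'eef_pos': array([ 0.16444919, -0.52438202,  0.23050737]), 'tcp_rot': array([-1.65400373e-04, -1.51276812e-01,  9.88491082e-01,  8.24439786e-04]), 'wrist_force': array([-0.50673848, -0.40168629,  0.28885921]), 'moment': array([ 0.00963782, -0.02655061, -0.00087758]), 'grasp_force': 0.0, 'opening': 0.08521442418369986} -0.0187
```

View pics/top0.png

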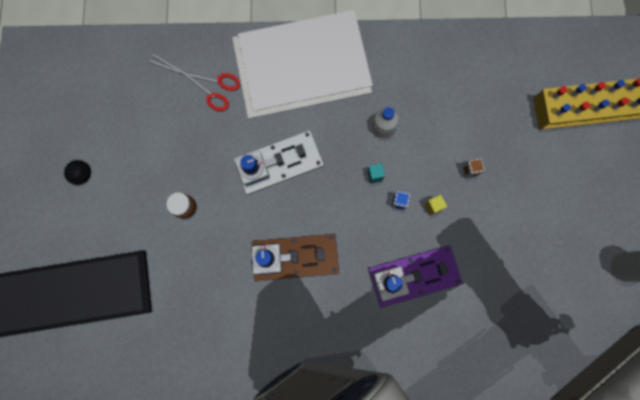

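View pics/side0.png

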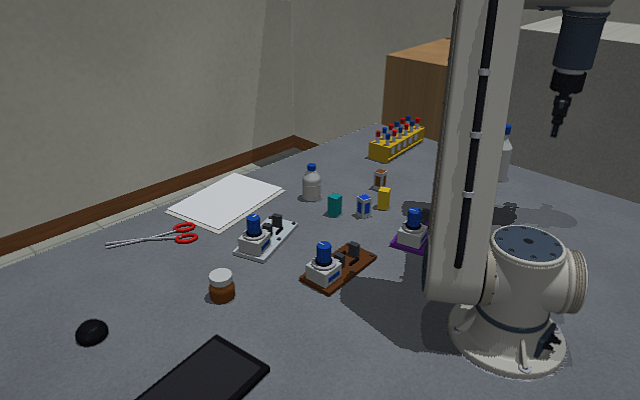

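```bash
sed -i 's/^from bench/from scipy.spatial.transform import Rotation as Ro\nfrom bench/; s/np.array(c\[.rotation.\])/RM(c)/' h.py
cat >> h.py <<'E'
def RM(c): return Ro.from_quat(np.roll(np.array(c['rotation'],float).ravel(),-1)).as_matrix()
def rect(P):
    r=cv2.minAreaRect(P[:,:2].astype(np.float32)*1000); return r
E
python3 - <<'E'
from h import *
c=cap('top');im=c['image'].astype(int);X=cloud(c)
R,G,B=im[...,0],im[...,1],im[...,2]
def box(u0,u1,v0,v1):
    m=np.zeros(R.shape,bool);m[v0:v1,u0:u1]=1;return m
m=box(385,420,180,218);zz=X[...,2]
print('bench z',np.median(zz[225:240,200:230]))
for nm,bx in dict(cell=(385,420,180,218),turq=(362,390,158,186),yel=(425,450,190,218),old=(463,490,154,180),bottle=(368,405,100,142),jar=(160,200,188,222)).items():
    m=box(*bx)&(zz>.045); P=X[m]; print(nm,m.sum(),P.mean(0).round(4),P[:,2].max(),[np.round(q,1) for q in rect(P)])
m=box(225,335,120,200)
for a,b in((.006,.018),(.04,.056),(.09,.115)):
    P=X[m&(zz>a)&(zz<b)];print(a,len(P),P.mean(0).round(4),rect(P))
m=box(230,275,135,185)&(B>R+60)&(zz>.09);print('knobtop',m.sum(),X[m].mean(0),rect(X[m]))
s=cap('side');
a=cv2.resize(c['image'][120:240,220:500],None,fx=2.8,fy=2.8,interpolation=cv2.INTER_CUBIC)
b=cv2.resize(s['image'][150:270,210:410],None,fx=2.2,fy=2.2,interpolation=cv2.INTER_CUBIC)
o=np.zeros((a.shape[0]+b.shape[0],a.shape[1],3),np.uint8);o[:a.shape[0]]=a;o[a.shape[0]:,:b.shape[1]]=b
cv2.imwrite('pics/crop.png',o[:,:,::-1])
E
```

```text
bench z -0.0006535538540354269
cell 214 [ 0.492  -0.1562  0.0892] 1.1369343942519134 [array([413.3, -96.7]), array([ 37. , 248.8]), np.float64(52.5)]
turq 211 [ 0.5549 -0.106   0.0792] 1.1369343942519134 [array([449.5, -69.7]), array([ 38. , 275.3]), np.float64(70.7)]
yel 213 [ 0.4859 -0.2368  0.0586] 0.06495320457682574 [array([ 486.4, -237.8]), array([30. , 30.4]), np.float64(24.4)]
old 226 [ 0.5638 -0.319   0.0773] 1.1369343942519134 [array([ 460.1, -168.4]), array([ 37. , 419.1]), np.float64(34.6)]
bottle 516 [ 0.6635 -0.1273  0.0957] 1.1369343942519134 [array([508. , -84.8]), array([ 53.3, 392.9]), np.float64(74.4)]
jar 433 [0.4906 0.3238 0.0686] 1.1369343942519134 [array([410.9, 173.8]), array([398. ,  47.8]), np.float64(61.9)]
0.006 1999 [0.5985 0.0926 0.0114] ((614.080322265625, 120.77137756347656), (144.02012634277344, 190.0574951171875), 19.975332260131836)
0.04 487 [0.5793 0.1425 0.0489] ((591.1495361328125, 125.69477844238281), (61.833160400390625, 154.7139434814453), 20.471607208251953)
0.09 191 [0.5732 0.1694 0.1005] ((573.6123657226562, 169.69390869140625), (31.04147720336914, 30.695781707763672), 64.37355041503906)
knobtop 158 [0.57169692 0.16808698 0.10728027] ((460.8417053222656, 80.81611633300781), (320.1076354980469, 28.773056030273438), 38.00077819824219)
```

View pics/crop.png

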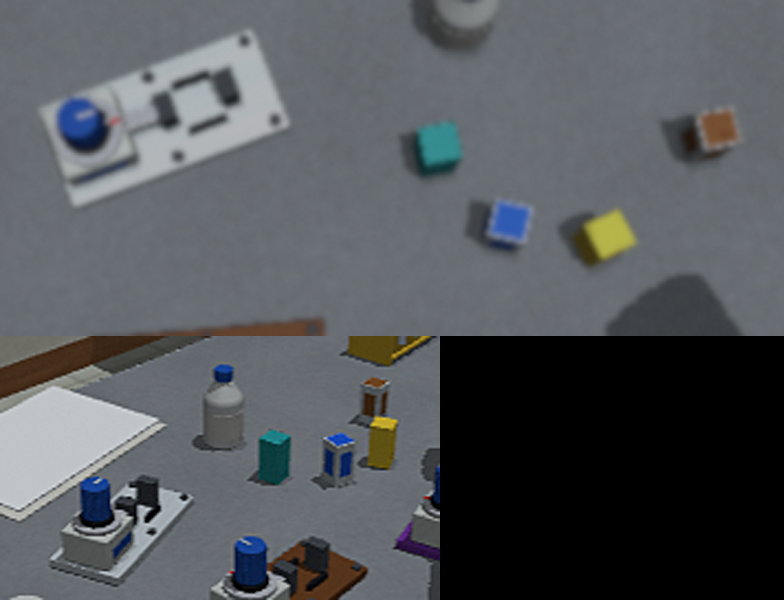

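Choice: blue cell is top pixel (402,199), with silver edges and blue windows. The look-alikes are turquoise (376,172), yellow (437,204) and amber (475,166). The clamp is the silver bed with white gearbox at (280,163), not the brown (295,258) or purple (415,277) one. The crop confirms both choices.

Run:
```python
from h import *
for n in('top','side'):
    c=cap(n);im=c['image'].astype(int);X=cloud(c);ok=(c['depth']>0)
    R,G,B=im[...,0],im[...,1],im[...,2];x,y,z=X[...,0],X[...,1],X[...,2]
    print(n)
    for nm,(cx,cy,r) in dict(cell=(.49,-.165,.03),turq=(.555,-.107,.03),yel=(.486,-.238,.03)).items():
        m=ok&(abs(x-cx)<r)&(abs(y-cy)<r)&(z>.053)&(z<.07); P=X[m]
        print(nm,len(P),np.median(P[:,2]),P.mean(0).round(4),rect(P))
    near=ok&(np.hypot(x-.614,y-.121)<.15)
    for a,b in((.007,.018),(.042,.054),(.094,.115)):
        P=X[near&(z>a)&(z<b)&(np.hypot(x-.66,y+.13)>.05)];print(a,len(P),np.median(P,0).round(4),rect(P))
    d=near&(R<90)&(G<90)&(z>.035)&(z<.054)&(B<90); P=X[d]; print('dark45',len(P),P.mean(0),rect(P) if len(P) else 0)
    for q in P[::4].round(3): print(q,end=' ')
```

```text
top
cell 198 0.059589182277786534 [ 0.4974 -0.1609  0.0594] ((497.84625244140625, -161.18296813964844), (30.012535095214844, 30.158771514892578), 77.91698455810547)
turq 190 0.05921948261241694 [ 0.5601 -0.1083  0.0591] ((560.542236328125, -108.38104248046875), (30.43617057800293, 30.292325973510742), 12.332306861877441)
yel 194 0.05974185539514398 [ 0.4864 -0.2375  0.0595] ((486.64654541015625, -237.67091369628906), (28.994598388671875, 29.980335235595703), 25.608783721923828)
0.007 1978 [0.6017 0.0901 0.0114] ((646.555908203125, 142.66513061523438), (219.56971740722656, 223.979248046875), 15.04421615600586)
0.042 384 [0.586  0.1492 0.0483] ((591.75634765625, 126.03882598876953), (60.251121520996094, 154.9581756591797), 21.793127059936523)
0.094 182 [0.5736 0.1695 0.1008] ((573.9078369140625, 169.56881713867188), (31.155982971191406, 31.27587890625), 58.87162780761719)
dark45 125 [0.59733706 0.09237545 0.04298808] ((582.9407348632812, 120.62803649902344), (31.26842498779297, 150.8470916748047), 30.933452606201172)
[0.625 0.06  0.046] [0.622 0.06  0.046] [0.62  0.065 0.045] [0.619 0.
[... 2205 characters left out ...]
 [0.553 0.15  0.043] [0.571 0.197 0.053] [0.551 0.173 0.051] [0.549 0.153 0.043] [0.589 0.205 0.045] [0.565 0.193 0.051] [0.557 0.184 0.05 ] [0.549 0.163 0.044] [0.593 0.206 0.041] [0.579 0.204 0.047] [0.544 0.17  0.047] [0.592 0.204 0.038] [0.577 0.202 0.044] [0.568 0.197 0.046] [0.545 0.169 0.043] [0.582 0.208 0.042] [0.575 0.201 0.042] [0.566 0.196 0.043] [0.552 0.194 0.049] [0.544 0.171 0.042] [0.583 0.205 0.037] [0.573 0.2   0.039] [0.56  0.198 0.044] [0.553 0.191 0.044] [0.542 0.187 0.047] [0.544 0.174 0.04 ] [0.569 0.2   0.038] [0.561 0.194 0.039] [0.55  0.19  0.042] [0.539 0.187 0.046] [0.56  0.195 0.037] [0.549 0.191 0.04 ] [0.536 0.189 0.046] [0.549 0.191 0.038] [0.542 0.185 0.038]
```

```bash
cat >> h.py <<'E'
def clampfit():
    c=cap('top');X=cloud(c);ok=c['depth']>0;P=X[ok]
    yaw=np.radians(20.7);o=np.array([.595,.115])
    for it in range(3):
        u=np.array([[np.cos(yaw),np.sin(yaw)],[-np.sin(yaw),np.cos(yaw)]])
        L=(P[:,:2]-o)@u.T
        m=(abs(L[:,0])<.055)&(abs(L[:,1])<.106)&(P[:,2]>.006)&(P[:,2]<.02)
        r=rect(P[m]);a=r[2]%90
        if a>45:a-=90
        o=np.array(r[0])/1000;yaw=np.radians(a);print('bed',m.sum(),r)
E
python3 - <<'E'
from h import *
clampfit()
E
```

```text
bed 2044 ((595.1815795898438, 113.63383483886719), (91.43763732910156, 189.92947387695312), 20.41582679748535)
bed 2044 ((595.1815795898438, 113.63383483886719), (91.43763732910156, 189.92947387695312), 20.41582679748535)
bed 2044 ((595.1815795898438, 113.63383483886719), (91.43763732910156, 189.92947387695312), 20.41582679748535)
```

Request:
carry_out([
  [[0, 0, -60, 0, 0, 0], [0, 0, -110, 0, 0, 0]],
])

```text
time_s: 0.6
eef_pos: [0.1641, -0.5246, 0.343]
tcp_rot: [-0.0, -0.151, 0.988, -0.0]
wrist_force: [1.2, -1.2, 0.1]
opening: 0.0852
grasp_force: 0.0
```

```bash
cat >> h.py <<'E'
def go(p,alpha=None):
    s=bot.get_state();R=Ro.from_quat(np.roll(s['tcp_rot'],-1)).as_matrix()
    a0=np.degrees(np.arctan2(R[1,1],R[0,1])); alpha=a0 if alpha is None else alpha
    a=np.radians(alpha);y=np.array([np.cos(a),np.sin(a),0]);z=np.array([0,0,-1.]);T=np.c_[np.cross(y,z),y,z]
    w=Ro.from_matrix(R.T@T).as_rotvec()
    print('t',s['time_s'],'alpha',a0.round(2),'q6',np.degrees(s['q'][5]).round(1),'delta mm',(R.T@(np.array(p)-s['eef_pos'])*1000).round(1),'turn10',(np.degrees(w)/10).round(3),'F',s['wrist_force'].round(1),'open',s['opening'],s['grasp_force'])
E
python3 - <<'E'
from h import *
go([.498,-.161,.16],167.9)
E
```

```text
t 0.6 alpha 107.4 q6 -16.3 delta mm [-427.4  247.1  182.7] turn10 [ 2.00e-03 -4.00e-03 -6.05e+00] F [ 1.2 -1.2  0.1] open 0.08519644077652781 0.0
```

Request:
carry_out([
  [[-427, 247, 150, 0, 0, -6.05], [-427, 247, 150, 0, 0, -6.05], [-427, 247, 150, 0, 0, -6.05], [-427, 247, 150, 0, 0, -6.05], [-427, 247, 150, 0, 0, -6.05]],
])

```text
time_s: 1.23
eef_pos: [0.3677, -0.3029, 0.2501]
tcp_rot: [0.0, -0.584, 0.812, -0.0]
wrist_force: [1.1, -0.4, -0.4]
opening: 0.0854
grasp_force: 0.0
```

```bash
python3 -c "
from h import *
go([.498,-.161,.16],167.9)"
```

```text
t 1.225 alpha 161.47 q6 2.0 delta mm [-176.   -78.4   90.1] turn10 [-0.004 -0.001 -0.643] F [ 1.1 -0.4 -0.4] open 0.08544075414383269 0.0
```

Request:
carry_out([
  [[-176, -78.5, 90, 0, 0, -0.64], [-176, -78.5, 90, 0, 0, -0.64], [-176, -78.5, 90, 0, 0, -0.64], [-176, -78.5, 90, 0, 0, -0.64], [-176, -78.5, 90, 0, 0, -0.64]],
])

```text
time_s: 1.85
eef_pos: [0.4981, -0.1625, 0.1594]
tcp_rot: [-0.001, -0.627, 0.779, 0.001]
wrist_force: [0.2, 0.5, 0.4]
opening: 0.0856
grasp_force: 0.0
```

```bash
python3 -c "
from h import *
go([.498,-.161,.022],167.9)
print(np.degrees(bot.get_state()['q']).round(1))
c=cap('side','s1');cv2.imwrite('pics/s1c.png',cv2.resize(c['image'][100:260,300:500],None,fx=3,fy=3)[:,:,::-1])"
```

```text
t 1.85 alpha 167.63 q6 -11.4 delta mm [ -1.5   0.2 137.4] turn10 [ 0.012 -0.003 -0.027] F [0.2 0.5 0.4] open 0.08560719229240842 0.0
[ -0.9  13.7  -5.6   0.  -70.8 -11.4]
```

View pics/s1c.png

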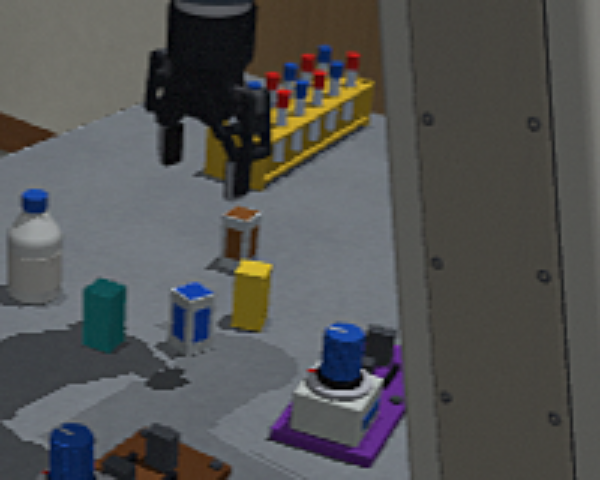

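The gripper hovers over the blue cell (crop 192,320), with the turquoise (105,310) and yellow (253,295) blocks clear on either side. I'll descend now.

Request:
carry_out([
  [[-1.5, 0, 50, 0, 0, 0], [-1.5, 0, 90, 0, 0, 0], [-1.5, 0, 120, 0, 0, 0], [-1.5, 0, 137, 0, 0, 0], [-1.5, 0, 137, 0, 0, 0]],
])

```text
time_s: 2.52
eef_pos: [0.4973, -0.1631, 0.0233]
tcp_rot: [-0.001, -0.625, 0.78, 0.0]
wrist_force: [0.4, 0.6, 0.9]
opening: 0.0855
grasp_force: 0.0
```

Request:
carry_out([
  [[0, 0, 0, 0, 0, 0], [0, 0, 0, 0, 0, 0], [0, 0, 0, 0, 0, 0], [0, 0, 0, 0, 0, 0], [0, 0, 0, 0, 0, 0]],
], gripper=20, grip_force=35)

```text
time_s: 3.15
eef_pos: [0.4989, -0.162, 0.0242]
tcp_rot: [0.0, -0.626, 0.78, -0.001]
wrist_force: [0.2, 0.0, 5.3]
opening: 0.0293
grasp_force: 35.9
```

```bash
python3 -c "
from h import *
go([.498,-.161,.022],167.9)
cap('side','s2')"
```

```text
t 3.15 alpha 167.55 q6 -11.6 delta mm [-0.8  1.1  2.2] turn10 [-0.008 -0.001 -0.035] F [0.2 0.  5.3] open 0.029285145589292176 35.93514025211334
```

Request:
carry_out([
  [[0, 0, -20, 0, 0, 0], [0, 0, -60, 0, 0, 0], [0, 0, -100, 0, 0, 0], [0, 0, -110, 0, 0, 0], [0, 0, -110, 0, 0, 0]],
])

```text
time_s: 3.82
eef_pos: [0.4981, -0.1617, 0.1331]
tcp_rot: [0.0, -0.626, 0.78, 0.0]
wrist_force: [0.0, -0.3, -2.4]
opening: 0.0294
grasp_force: 35.1
```

```bash
python3 -c "
from h import *
go([.6064,.0836,.134],200.4)"
```

```text
t 3.825 alpha 167.51 q6 -11.6 delta mm [-262.9  -52.7   -0.7] turn10 [-1.000e-03  4.000e-03 -3.289e+00] F [ 0.  -0.3 -2.4] open 0.029430496969682713 35.1447594165802
```

Request:
carry_out([
  [[-30, -6, 0, 0, 0, -0.4], [-80, -16, 0, 0, 0, -1.0], [-135, -27, 0, 0, 0, -1.7], [-190, -38, 0, 0, 0, -2.4], [-235, -47, 0, 0, 0, -3.0]],
])

```text
time_s: 4.45
eef_pos: [0.5943, 0.0593, 0.1308]
tcp_rot: [0.001, 0.808, -0.589, -0.001]
wrist_force: [0.5, -0.4, -2.3]
opening: 0.0295
grasp_force: 35.1
```

Request:
carry_out([
  [[0, 0, 0, 0, 0, 0], [0, 0, 0, 0, 0, 0], [0, 0, 0, 0, 0, 0]],
])

```text
time_s: 4.82
eef_pos: [0.5942, 0.0564, 0.1327]
tcp_rot: [0.001, 0.806, -0.592, -0.0]
wrist_force: [-0.2, -1.0, -1.0]
opening: 0.0296
grasp_force: 35.2
```

```bash
python3 -c "
from h import *
go([.6064,.0836,.134],200.4)
c=cap('side');a=c['image'][120:270,200:360];d=cap('top');b=d['image'][110:220,220:400]
a=cv2.resize(a,(430,403));b=cv2.resize(b,(360,220));o=np.zeros((403,790,3),np.uint8);o[:,:430]=a;o[:220,430:]=b
cv2.imwrite('pics/s3.png',o[:,:,::-1])
# cell body in hand from side cloud
X=cloud(c);s=bot.get_state();R=Ro.from_quat(np.roll(s['tcp_rot'],-1)).as_matrix()
L=(X.reshape(-1,3)-s['eef_pos'])@R;ok=(c['depth'].ravel()>0)&(abs(L[:,0])<.03)&(abs(L[:,1])<.03)&(L[:,2]>.002)&(L[:,2]<.03)
Q=L[ok]*1000;print(len(Q),np.percentile(Q,[1,50,99],axis=0).round(1))
im=c['image'].reshape(-1,3)[ok]
print(rect(Q/1000))
"
```

```text
t 4.825 alpha -162.56 q6 -3.0 delta mm [-22.3 -19.8  -1.4] turn10 [ 0.009  0.    -0.296] F [-0.2 -1.  -1. ] open 0.029570999991942105 35.173707604408264
114 [[-19.4 -13.4   2.3]
 [-14.6   9.2  13.5]
 [  9.8  16.3  24.4]]
((-9.7916898727417, 6.961605072021484), (39.31822967529297, 24.267074584960938), 48.74051284790039)
```

View pics/s3.png

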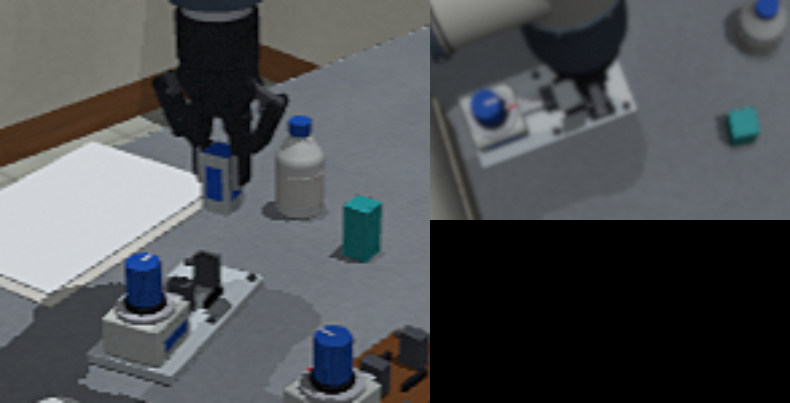

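Request:
carry_out([
  [[-12, -10, 0, 0, 0, -0.3], [-23, -19.6, 10, 0, 0, -0.3], [-23, -19.6, 30, 0, 0, -0.3], [-23, -19.6, 50, 0, 0, -0.3], [-23, -19.6, 57, 0, 0, -0.3]],
])

```text
time_s: 5.55
eef_pos: [0.6058, 0.0856, 0.0742]
tcp_rot: [0.001, 0.822, -0.57, -0.001]
wrist_force: [0.1, 0.2, -1.3]
opening: 0.0295
grasp_force: 35.2
```

```bash
python3 -c "
from h import *
go([.6060,.0845,.076],200.4)
c=cap('side');a=c['image'][165:250,230:330]
cv2.imwrite('pics/s4.png',cv2.resize(a,(700,595),interpolation=cv2.INTER_CUBIC)[:,:,::-1])
"
```

```text
t 5.55 alpha -159.47 q6 -2.1 delta mm [ 1.1  0.2 -1.8] turn10 [0.018 0.002 0.013] F [ 0.1  0.2 -1.3] open 0.02949317049688408 35.214194655418396
```

View pics/s4.png

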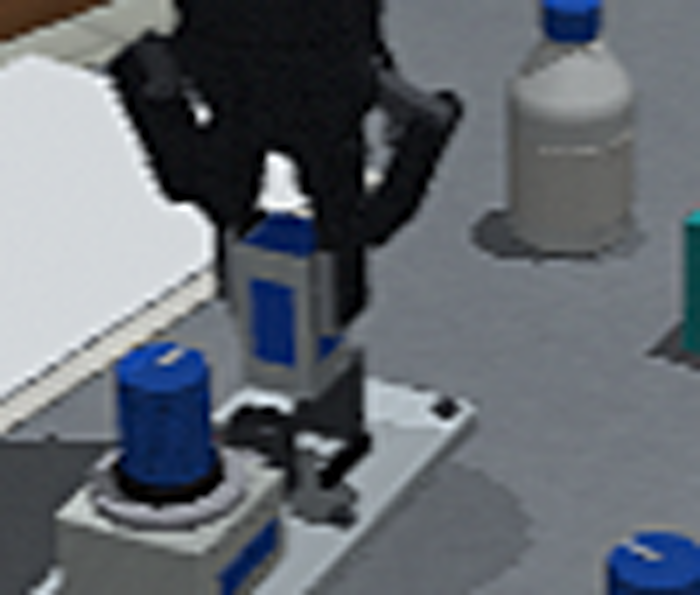

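```bash
cat >> h.py <<'E'
O=np.array([.5952,.1136]);YAW=np.radians(20.4)
CW=lambda x,y,z:np.r_[O+np.array([[np.cos(YAW),-np.sin(YAW)],[np.sin(YAW),np.cos(YAW)]])@np.array([x,y])/1000,z/1000]
def proj(c,p):
    q=(np.atleast_2d(p)-np.array(c['origin']))@RM(c);q=q*[1,-1,-1]
    return cv2.projectPoints(q,np.zeros(3),np.zeros(3),np.array(c['mtx']),np.array(c['dist']))[0][:,0]
E
python3 - <<'E'
from h import *
c=cap('side');f=lambda p:((proj(c,p)-[230,165])*7).round(0).tolist()
print('gear L,F,R',f([CW(30,90,51),CW(-30,90,51),CW(-30,30,51)]))
print('fixed jaw top -12,-50 ; bed corner -45,-95',f([CW(-12,-50,57),CW(-12,-50,45),CW(-45,-95,12)]))
s=bot.get_state();R=Ro.from_quat(np.roll(s['tcp_rot'],-1)).as_matrix()
T=lambda x,y,z:s['eef_pos']+R@np.array([x,y,z])/1000
print('cell bottom',f([T(-15,-15,24.2),T(-15,15,24.2),T(15,15,24.2)]),'top',f([T(-15,-15,-35.8),T(-15,15,-35.8)]))
print('knob top',f([CW(0,60,102)]))
E
```

```text
gear L,F,R [[49.0, 512.0], [200.0, 553.0], [284.0, 466.0]]
fixed jaw top -12,-50 ; bed corner -45,-95 [[344.0, 337.0], [345.0, 365.0], [477.0, 402.0]]
cell bottom [[235.0, 379.0], [306.0, 396.0], [344.0, 358.0]] top [[227.0, 236.0], [300.0, 253.0]]
knob top [[160.0, 364.0]]
```

Request:
carry_out([
  [[0.5, 0, 8, 0, 0, 0.1], [0.5, 0, 16, 0, 0, 0.1], [0.5, 0, 22, 0, 0, 0.1], [0.5, 0, 26, 0, 0, 0.1], [0.5, 0, 26, 0, 0, 0.1]],
])

```text
time_s: 6.28
eef_pos: [0.6067, 0.0846, 0.0501]
tcp_rot: [0.0, 0.817, -0.577, -0.0]
wrist_force: [0.4, -0.8, -1.6]
opening: 0.0295
grasp_force: 35.2
```

```bash
python3 -c "
from h import *
go([.6060,.0845,.0362],200.4)"
```

```text
t 6.275 alpha -160.48 q6 -3.0 delta mm [-0.1  0.7 13.9] turn10 [ 0.003 -0.    -0.088] F [ 0.4 -0.8 -1.6] open 0.029497616494917375 35.21507799625397
```

Request:
carry_out([
  [[0, 0.4, 4, 0, 0, -0.08], [0, 0.4, 8, 0, 0, -0.08], [0, 0.4, 11, 0, 0, -0.08], [0, 0.4, 11, 0, 0, -0.08]],
])

```text
time_s: 6.78
eef_pos: [0.6067, 0.0847, 0.0392]
tcp_rot: [-0.0, 0.821, -0.571, 0.0]
wrist_force: [1.5, 0.2, -1.6]
opening: 0.0295
grasp_force: 35.1
```

```bash
python3 -c "
from h import *
go([.6060,.0845,.0362],200.4)"
```

```text
t 6.775 alpha -159.68 q6 -2.2 delta mm [-0.1  0.8  3. ] turn10 [-0.002 -0.    -0.008] F [ 1.5  0.2 -1.6] open 0.029490693539895918 35.12984812259674
```

No contact, and it has entered between the cheeks. I'll lower the last 3 mm.

Request:
carry_out([
  [[0, 0.3, 1.5, 0, 0, 0], [0, 0.3, 3, 0, 0, 0], [0, 0.3, 3.3, 0, 0, 0], [0, 0.3, 3.3, 0, 0, 0]],
])

```text
time_s: 7.28
eef_pos: [0.6067, 0.0847, 0.0364]
tcp_rot: [-0.0, 0.821, -0.571, 0.0]
wrist_force: [2.9, 0.5, 0.3]
opening: 0.0297
grasp_force: 35.3
```

Request:
carry_out([
  [[0, 0, 0.6, 0, 0, 0], [0, 0, 0.6, 0, 0, 0]],
])

```text
time_s: 7.52
eef_pos: [0.6067, 0.0846, 0.0362]
tcp_rot: [-0.0, 0.821, -0.571, 0.0]
wrist_force: [1.7, 1.7, 3.8]
opening: 0.0298
grasp_force: 35.9
```

Request:
carry_out([
  [[0, 0, 0, 0, 0, 0], [0, 0, 0, 0, 0, 0], [0, 0, 0, 0, 0, 0], [0, 0, 0, 0, 0, 0], [0, 0, 0, 0, 0, 0]],
], gripper=85)

```text
time_s: 8.15
eef_pos: [0.6062, 0.0845, 0.0354]
tcp_rot: [0.0, 0.821, -0.571, -0.0]
wrist_force: [0.4, 0.2, -1.6]
opening: 0.0848
grasp_force: 0.0
```

Request:
carry_out([
  [[0, 0, -30, 0, 0, 0], [0, 0, -80, 0, 0, 0], [0, 0, -130, 0, 0, 0], [0, 0, -130, 0, 0, 0]],
])

```text
time_s: 8.65
eef_pos: [0.6088, 0.085, 0.1708]
tcp_rot: [-0.004, 0.821, -0.571, 0.003]
wrist_force: [-0.2, -0.0, -1.1]
opening: 0.085
grasp_force: 0.0
```

```bash
python3 -c "
from h import *
go([.574,.1697,.17],200.4+80)
c=cap('side');a=c['image'][165:250,230:330]
X=cloud(c);R=np.array([[np.cos(YAW),np.sin(YAW)],[-np.sin(YAW),np.cos(YAW)]])
L=(X[...,:2]-O)@R.T;z=X[...,2];im=c['image'].astype(int)
m=(abs(L[...,0])<.03)&(abs(L[...,1]+.032)<.03)&(z>.064)&(z<.08)&(c['depth']>0)
P=np.c_[L[m]*1000,z[m]*1000];print(len(P),P.mean(0),rect(P/1000))
m=(abs(L[...,0])<.03)&(abs(L[...,1]-.06)<.03)&(z>.095)&(z<.11)&(c['depth']>0);P=np.c_[L[m]*1000,z[m]*1000];print('knob',rect(P/1000),np.median(P[:,2]))
cv2.imwrite('pics/s5.png',cv2.resize(a,(700,595),interpolation=cv2.INTER_CUBIC)[:,:,::-1])
"
```

```text
t 8.65 alpha -159.66 q6 -2.2 delta mm [-91.6   3.2   0.6] turn10 [-0.042 -0.044 -8.006] F [-0.2 -0.  -1.1] open 0.08503182762470661 0.0
101 [ -1.08204577 -26.07151594  70.30057607] ((0.9590282440185547, -28.93858528137207), (34.338096618652344, 33.147464752197266), 89.53905487060547)
knob ((1.2796401977539062, 61.660789489746094), (31.03671646118164, 31.22549057006836), 85.90394592285156) 100.75205673802967
```

View pics/s5.png

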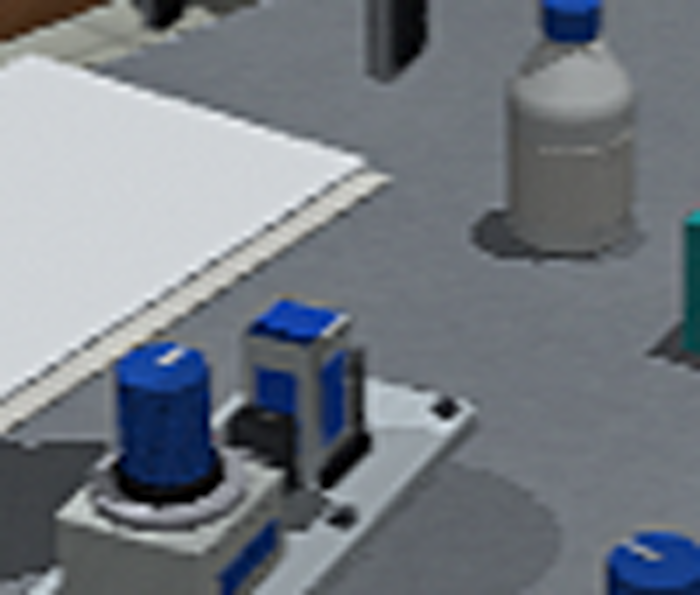

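Request:
carry_out([
  [[-40, 2, 0, 0, 0, -1.05], [-90, 3, 0, 0, 0, -2.1], [-91.6, 3, 0, 0, 0, -3.15], [-91.6, 3, 0, 0, 0, -4.2], [-91.6, 3, 0, 0, 0, -5.2]],
])

```text
time_s: 9.32
eef_pos: [0.5707, 0.1693, 0.1639]
tcp_rot: [0.001, 0.989, -0.151, -0.001]
wrist_force: [-0.3, 0.7, 0.4]
opening: 0.085
grasp_force: 0.0
```

Request:
carry_out([
  [[0, 0, 0, 0, 0, -1.05], [0, 0, 0, 0, 0, -2.1], [0, 0, 0, 0, 0, -3.15], [0, 0, 0, 0, 0, -4.2], [0, 0, 0, 0, 0, -5.2]],
])

```text
time_s: 9.95
eef_pos: [0.5708, 0.1691, 0.1638]
tcp_rot: [0.0, 0.955, 0.298, -0.001]
wrist_force: [-1.2, 0.1, 0.3]
opening: 0.085
grasp_force: 0.0
```

Request:
carry_out([
  [[0, 0, 0, 0, 0, -1.05], [0, 0, 0, 0, 0, -2.1], [0, 0, 0, 0, 0, -3.15], [0, 0, 0, 0, 0, -4.2], [0, 0, 0, 0, 0, -5.2]],
])

```text
time_s: 10.58
eef_pos: [0.5708, 0.169, 0.1638]
tcp_rot: [-0.001, 0.727, 0.686, -0.001]
wrist_force: [-0.6, 0.1, -0.5]
opening: 0.0849
grasp_force: 0.0
```

```bash
python3 -c "
from h import *
go([.5743,.1698,.07])
print(np.degrees(bot.get_state()['q']).round(1),bot.get_state()['moment'])"
```

```text
t 10.575 alpha -3.35 q6 145.1 delta mm [ 1.1  3.7 93.8] turn10 [-0.015  0.007  0.   ] F [-0.6  0.1 -0.5] open 0.08494116091874708 0.0
[ 31.5  21.4   5.9  -0.  -74.7 145.1] [0.01640875 0.00495815 0.04987733]
```

Request:
carry_out([
  [[1.1, 3.7, 0, 0, 0, 0], [1.1, 3.7, 40, 0, 0, 0], [1.1, 3.7, 75, 0, 0, 0], [1.1, 3.7, 93, 0, 0, 0], [1.1, 3.7, 93, 0, 0, 0]],
])

```text
time_s: 11.2
eef_pos: [0.5742, 0.1695, 0.0703]
tcp_rot: [-0.001, 0.731, 0.683, -0.002]
wrist_force: [-0.4, 0.7, -0.4]
opening: 0.0849
grasp_force: 0.0
```

Request:
carry_out([
  [[0, 0, 0, 0, 0, 0], [0, 0, 0, 0, 0, 0], [0, 0, 0, 0, 0, 0], [0, 0, 0, 0, 0, 0]],
], gripper=20, grip_force=70)

```text
time_s: 11.7
eef_pos: [0.5772, 0.1704, 0.0741]
tcp_rot: [0.001, 0.729, 0.684, 0.002]
wrist_force: [4.5, -0.2, 4.2]
opening: 0.03
grasp_force: 69.1
```

```bash
cat >> h.py <<'E'
def tq():
    s=bot.get_state();R=Ro.from_quat(np.roll(s['tcp_rot'],-1)).as_matrix()
    print('t',s['time_s'],'M',s['moment'].round(3),'F',s['wrist_force'].round(1),'pos',s['eef_pos'].round(4),'alpha',np.degrees(np.arctan2(R[1,1],R[0,1])).round(2),'q6',np.degrees(s['q'][5]).round(2),'e6',s['joint_efforts'][5].round(3),'open',s['opening'].round(4),s['grasp_force'].round(1))
E
python3 -c "
from h import *
tq()"
```

```text
Traceback (most recent call last):
  File "h.py", line 48, in tq
    print('t',s['time_s'],'M',s['moment'].round(3),'F',s['wrist_force'].round(1),'pos',s['eef_pos'].round(4),'alpha',np.degrees(np.arctan2(R[1,1],R[0,1])).round(2),'q6',np.degrees(s['q'][5]).round(2),'e6',s['joint_efforts'][5].round(3),'open',s['opening'].round(4),s['grasp_force'].round(1))
                                                                                                                                                                                                                                                   ^^^^^^^^^^^^^^^^^^
AttributeError: 'float' object has no attribute 'round'
```

Request:
carry_out([
  [[0, 2.7, -2.5, 0, 0, 0], [0, 2.7, -2.5, 0, 0, 0], [0, 2.7, -2.5, 0, 0, 0]],
])

```text
time_s: 12.08
eef_pos: [0.5774, 0.1703, 0.0742]
tcp_rot: [-0.001, 0.729, 0.684, -0.001]
wrist_force: [0.5, 1.9, -3.5]
opening: 0.0299
grasp_force: 69.9
```

```bash
sed -i "s/s\['grasp_force'\].round(1))$/s['grasp_force'])/; s/s\['opening'\].round(4)/s['opening']/" h.py
python3 -c "
from h import *
tq()"
```

```text
t 12.075 M [ 0.808 -0.183 -0.042] F [ 0.5  1.9 -3.5] pos [0.5774 0.1703 0.0742] alpha -3.69 q6 145.08 e6 0.008 open 0.029869050652282587 69.85054135322571
```

Request:
carry_out([
  [[0, 0, 0, 0, 0, 0.9], [0, 0, 0, 0, 0, 1.8], [0, 0, 0, 0, 0, 2.7], [0, 0, 0, 0, 0, 3.6], [0, 0, 0, 0, 0, 4.5]],
])

```text
time_s: 12.7
eef_pos: [0.5782, 0.17, 0.0743]
tcp_rot: [0.0, 0.937, 0.351, -0.0]
wrist_force: [3.6, 0.3, -6.6]
opening: 0.0298
grasp_force: 69.5
```

```bash
python3 -c "
from h import *
tq()"
```

```text
t 12.7 M [ 0.359 -1.396  0.225] F [ 3.6  0.3 -6.6] pos [0.5782 0.17   0.0743] alpha -48.95 q6 99.8 e6 1.457 open 0.029830599589526087 69.54557061195374
```

Request:
carry_out([
  [[0, 0, 0, 0, 0, 0.9], [0, 0, 0, 0, 0, 1.8], [0, 0, 0, 0, 0, 2.7], [0, 0, 0, 0, 0, 3.6], [0, 0, 0, 0, 0, 4.0]],
])

```text
time_s: 13.32
eef_pos: [0.5786, 0.1694, 0.0743]
tcp_rot: [0.001, 1.0, 0.01, 0.0]
wrist_force: [5.1, -0.7, -6.3]
opening: 0.03
grasp_force: 69.6
```

```bash
python3 -c "
from h import *
tq()"
```

```text
t 13.325 M [-0.3   -1.934  0.243] F [ 5.1 -0.7 -6.3] pos [0.5786 0.1694 0.0743] alpha -88.85 q6 59.91 e6 0.157 open 0.029990983948886815 69.61046934127808
```

Request:
carry_out([
  [[0, 0, 0, 0, 0, 0.7], [0, 0, 0, 0, 0, 1.4], [0, 0, 0, 0, 0, 2.0]],
])

```text
time_s: 13.7
eef_pos: [0.5786, 0.169, 0.0743]
tcp_rot: [0.001, 0.986, -0.164, 0.0]
wrist_force: [5.6, -2.4, -7.0]
opening: 0.0298
grasp_force: 69.6
```

```bash
python3 -c "
from h import *
tq()"
```

```text
t 13.7 M [-0.76  -2.061  0.252] F [ 5.6 -2.4 -7. ] pos [0.5786 0.169  0.0743] alpha -108.87 q6 39.89 e6 0.827 open 0.0298352358018864 69.6276605129242
```

Request:
carry_out([
  [[0, 0, 0, 0, 0, 0.4], [0, 0, 0, 0, 0, 0.8], [0, 0, 0, 0, 0, 1.0]],
])

```text
time_s: 14.08
eef_pos: [0.5786, 0.1688, 0.0743]
tcp_rot: [0.001, 0.969, -0.248, 0.0]
wrist_force: [4.7, -2.8, -7.4]
opening: 0.0302
grasp_force: 69.6
```

```bash
python3 -c "
from h import *
tq()"
```

```text
t 14.075 M [-0.957 -2.017  0.262] F [ 4.7 -2.8 -7.4] pos [0.5786 0.1688 0.0743] alpha -118.75 q6 30.01 e6 0.015 open 0.030187322039777673 69.64946508407593
```

Request:
carry_out([
  [[0, 0, 0, 0, 0, 0.4], [0, 0, 0, 0, 0, 0.8], [0, 0, 0, 0, 0, 1.0]],
])

```text
time_s: 14.45
eef_pos: [0.5785, 0.1686, 0.0743]
tcp_rot: [0.001, 0.943, -0.332, 0.0]
wrist_force: [5.2, -2.7, -6.3]
opening: 0.0302
grasp_force: 69.7
```

```bash
python3 -c "
from h import *
tq()"
```

```text
t 14.45 M [-1.069 -1.998  0.183] F [ 5.2 -2.7 -6.3] pos [0.5785 0.1686 0.0743] alpha -128.75 q6 20.01 e6 0.016 open 0.030194358861747324 69.68040347099304
```

Request:
carry_out([
  [[0, 0, 0, 0, 0, 0.4], [0, 0, 0, 0, 0, 0.8], [0, 0, 0, 0, 0, 1.0]],
])

```text
time_s: 14.82
eef_pos: [0.5784, 0.1685, 0.0743]
tcp_rot: [0.001, 0.911, -0.413, 0.001]
wrist_force: [5.4, -3.9, -6.6]
opening: 0.0301
grasp_force: 69.7
```

```bash
python3 -c "
from h import *
tq()"
```

```text
t 14.825 M [-1.238 -1.875  0.198] F [ 5.4 -3.9 -6.6] pos [0.5784 0.1685 0.0743] alpha -138.75 q6 10.01 e6 0.016 open 0.03007557984574627 69.71610188484192
```

Request:
carry_out([
  [[0, 0, 0, 0, 0, 0.4], [0, 0, 0, 0, 0, 0.8], [0, 0, 0, 0, 0, 1.0]],
])

```text
time_s: 15.2
eef_pos: [0.5783, 0.1683, 0.0743]
tcp_rot: [0.001, 0.871, -0.491, 0.001]
wrist_force: [3.2, -4.5, -6.5]
opening: 0.0304
grasp_force: 69.8
```

```bash
python3 -c "
from h import *
tq()"
```

```text
t 15.2 M [-1.435 -1.746  0.189] F [ 3.2 -4.5 -6.5] pos [0.5783 0.1683 0.0743] alpha -148.75 q6 0.01 e6 0.017 open 0.030412457820872634 69.7538709640503
```

Request:
carry_out([
  [[0, 0, 0, 0, 0, 0.4], [0, 0, 0, 0, 0, 0.8], [0, 0, 0, 0, 0, 1.0]],
])

```text
time_s: 15.58
eef_pos: [0.5781, 0.1682, 0.0743]
tcp_rot: [0.002, 0.825, -0.565, 0.001]
wrist_force: [3.7, -4.1, -6.7]
opening: 0.0304
grasp_force: 69.8
```

```bash
python3 -c "
from h import *
tq()"
```

```text
t 15.575 M [-1.488 -1.614  0.216] F [ 3.7 -4.1 -6.7] pos [0.5781 0.1682 0.0743] alpha -158.76 q6 -9.99 e6 0.018 open 0.030439824140134644 69.79303121566772
```

Request:
carry_out([
  [[0, 0, 0, 0, 0, 0.4], [0, 0, 0, 0, 0, 0.8], [0, 0, 0, 0, 0, 1.0]],
])

```text
time_s: 15.95
eef_pos: [0.5779, 0.1681, 0.0743]
tcp_rot: [0.002, 0.773, -0.634, 0.001]
wrist_force: [3.0, -4.6, -5.5]
opening: 0.0306
grasp_force: 69.9
```

```bash
python3 -c "
from h import *
tq()"
```

```text
t 15.95 M [-1.617 -1.422  0.302] F [ 3.  -4.6 -5.5] pos [0.5779 0.1681 0.0743] alpha -168.74 q6 -19.98 e6 -0.062 open 0.030564774461290863 69.86538648605347
```

Request:
carry_out([
  [[0, 0, 0, 0, 0, 0.4], [0, 0, 0, 0, 0, 0.8], [0, 0, 0, 0, 0, 1.0]],
])

```text
time_s: 16.32
eef_pos: [0.5778, 0.168, 0.0743]
tcp_rot: [0.002, 0.715, -0.699, 0.001]
wrist_force: [2.8, -5.9, -5.3]
opening: 0.0301
grasp_force: 69.9
```

```bash
python3 -c "
from h import *
tq()"
```

```text
t 16.325 M [-1.727 -1.153  0.379] F [ 2.8 -5.9 -5.3] pos [0.5778 0.168  0.0743] alpha -178.73 q6 -29.97 e6 -0.178 open 0.030063608508283556 69.88291382789612
```

Request:
carry_out([
  [[0, 0, 0, 0, 0, 0.3], [0, 0, 0, 0, 0, 0.5], [0, 0, 0, 0, 0, 0.5]],
])

```text
time_s: 16.7
eef_pos: [0.5776, 0.168, 0.0743]
tcp_rot: [-0.002, -0.684, 0.729, -0.001]
wrist_force: [2.3, -5.1, -4.6]
opening: 0.0301
grasp_force: 69.9
```

```bash
python3 -c "
from h import *
tq();cap('side');tq()"
```

```text
t 16.7 M [-1.693 -1.162  0.366] F [ 2.3 -5.1 -4.6] pos [0.5776 0.168  0.0743] alpha 176.34 q6 -34.9 e6 -0.535 open 0.030099983789703754 69.85645651817322
t 16.75 M [-1.721 -1.08   0.412] F [ 3.5 -5.3 -5. ] pos [0.5777 0.168  0.0743] alpha 176.35 q6 -34.89 e6 -0.422 open 0.029931148689405572 69.8558521270752
```

Request:
carry_out([
  [[0, 0, 0, 0, 0, 0.3], [0, 0, 0, 0, 0, 0.5], [0, 0, 0, 0, 0, 0.5]],
])

```text
time_s: 17.12
eef_pos: [0.5776, 0.168, 0.0743]
tcp_rot: [-0.002, -0.652, 0.758, -0.001]
wrist_force: [1.4, -5.6, -4.8]
opening: 0.0299
grasp_force: 69.8
```

```bash
python3 -c "
from h import *
M=[]
for i in range(6): M.append(bot.get_state()['moment'][2]);c=cap('side')
print(np.round(M,3),np.mean(M));tq()"
```

```text
[0.401 0.419 0.381 0.411 0.343 0.379] 0.38912673163098016
t 17.425 M [-1.698 -1.031  0.389] F [ 2.2 -4.7 -4.5] pos [0.5776 0.168  0.0742] alpha 171.36 q6 -39.88 e6 -0.383 open 0.030163568432224726 69.84397888183594
```

Request:
carry_out([
  [[0, 0, 0, 0, 0, 0.3], [0, 0, 0, 0, 0, 0.5], [0, 0, 0, 0, 0, 0.5]],
])

```text
time_s: 17.8
eef_pos: [0.5774, 0.168, 0.0743]
tcp_rot: [-0.002, -0.618, 0.786, -0.001]
wrist_force: [1.8, -5.5, -4.3]
opening: 0.0302
grasp_force: 69.8
```

```bash
python3 -c "
from h import *
M=[]
for i in range(6): M.append(bot.get_state()['moment'][2]);c=cap('side')
print(np.round(M,3),np.mean(M));tq()
a=c['image'][165:250,230:330];t=cap('top')['image'][130:200,225:305]
o=np.hstack([cv2.resize(a,(400,340),interpolation=2),cv2.resize(t,(389,340),interpolation=2)])
cv2.imwrite('pics/s6.png',o[:,:,::-1])"
```

```text
[0.387 0.372 0.365 0.393 0.426 0.371] 0.3856457274135236
t 18.1 M [-1.732 -0.933  0.372] F [ 2.  -3.5 -4.4] pos [0.5774 0.168  0.0743] alpha 166.36 q6 -44.88 e6 -0.383 open 0.029861743882513007 69.84373569488525
```

View pics/s6.png

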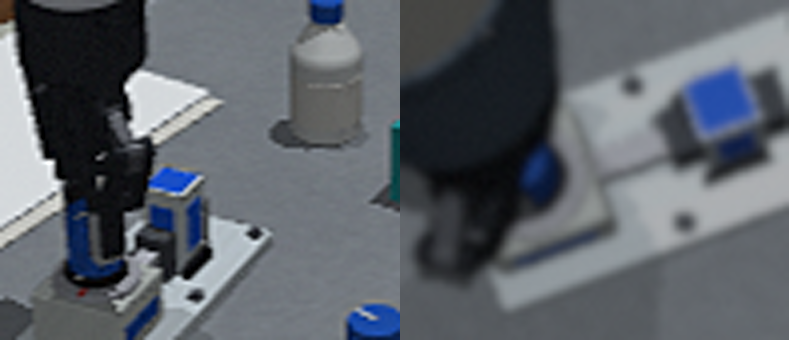

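Request:
carry_out([
  [[0, 0, 0, 0, 0, 0.2], [0, 0, 0, 0, 0, 0.4], [0, 0, 0, 0, 0, 0.4]],
])

```text
time_s: 18.52
eef_pos: [0.5774, 0.168, 0.0743]
tcp_rot: [-0.002, -0.59, 0.807, -0.001]
wrist_force: [2.1, -4.8, -4.2]
opening: 0.03
grasp_force: 69.8
```

Request:
carry_out([
  [[0, 0, 0, 0, 0, -0.2], [0, 0, 0, 0, 0, -0.4], [0, 0, 0, 0, 0, -0.4]],
])

```text
time_s: 18.9
eef_pos: [0.5775, 0.168, 0.0743]
tcp_rot: [-0.002, -0.618, 0.786, -0.001]
wrist_force: [1.0, -5.7, -4.4]
opening: 0.0302
grasp_force: 70.0
```

Request:
carry_out([
  [[0, 0, 0, 0, 0, 0], [0, 0, 0, 0, 0, 0], [0, 0, 0, 0, 0, 0], [0, 0, 0, 0, 0, 0], [0, 0, 0, 0, 0, 0]],
], gripper=85)

```text
time_s: 19.52
eef_pos: [0.578, 0.1702, 0.075]
tcp_rot: [0.0, -0.618, 0.786, 0.0]
wrist_force: [1.2, -0.1, -0.7]
opening: 0.0848
grasp_force: 0.0
```

Request:
carry_out([
  [[0, 0, -30, 0, 0, 0], [0, 0, -80, 0, 0, 0], [0, 0, -130, 0, 0, 0], [0, 0, -150, 0, 0, 0], [0, 0, -150, 0, 0, 0]],
])

```text
time_s: 20.15
eef_pos: [0.5788, 0.1704, 0.2269]
tcp_rot: [0.002, -0.618, 0.786, -0.0]
wrist_force: [0.0, 0.3, -0.6]
opening: 0.0851
grasp_force: 0.0
```

```bash
python3 -c "
from h import *
tq()
c=cap('side');x0,y0=238,210
a=c['image'][y0:y0+35,x0:x0+45]
cv2.imwrite('pics/s7.png',cv2.resize(a,(765,595),interpolation=cv2.INTER_NEAREST)[:,:,::-1])
r=c['image'].astype(int)[y0:y0+40,x0:x0+45]
m=(r[...,0]>r[...,1]+40)&(r[...,0]>r[...,2]+40);v,u=np.nonzero(m);print('red',list(zip(u+x0,v+y0)))
for u_,v_ in zip(u+x0,v+y0):
  p=onplane(c,[[u_,v_]],.0565)[0];k=onplane(c,proj(c,CW(1.28,61.66,56.5)),.0565)[0];d=p-k;print(d.round(4),np.degrees(np.arctan2(d[1],d[0])))
"
```

```text
t 20.15 M [ 0.009  0.042 -0.054] F [ 0.   0.3 -0.6] pos [0.5788 0.1704 0.2269] alpha 166.32 q6 -44.92 e6 -0.0 open 0.08505770895314285 0.0
red [(np.int64(251), np.int64(237)), (np.int64(249), np.int64(238)), (np.int64(250), np.int64(238))]
[-0.0097  0.0144  0.    ] 124.05931663395931
[-0.0097  0.0206  0.    ] 115.35777670319963
[-0.0114  0.0189  0.    ] 121.25896144877497
```

View pics/s7.png

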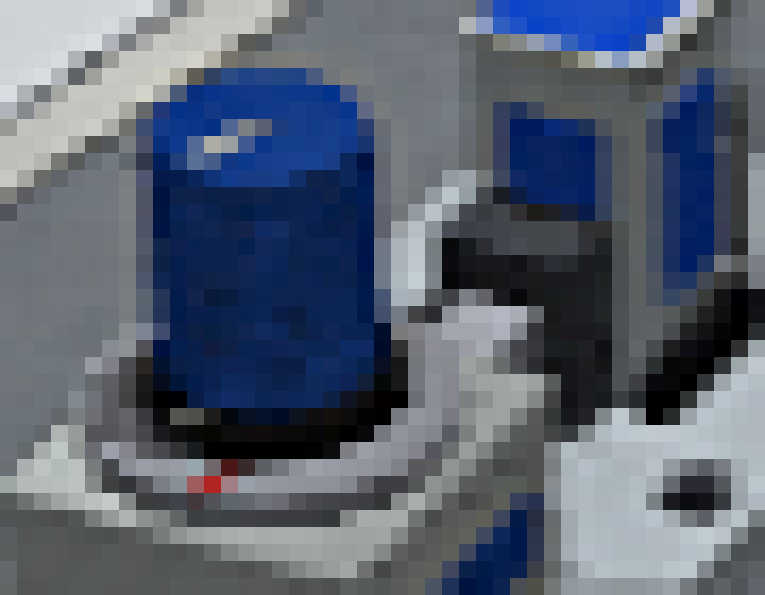

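```bash
python3 -c "
from h import *
c=cap('side')
for k in (CW(1.28,61.66,0),CW(0,60,0),np.array([.577,.171,0])):
  print('hub centre crop',((proj(c,k+[0,0,.0615])-[237.5,209.5])*17).round(0),
   'hub rim L/R', [((proj(c,k+[.02*np.cos(t),.02*np.sin(t),.0615])-[237.5,209.5])*17)[0].round(0) for t in np.radians([225,45])])
  f=lambda r,z,t:((proj(c,k+[r*np.cos(np.radians(t)),r*np.sin(np.radians(t)),z])-[237.5,209.5])*17)[0].round(0).tolist()
  print('white r18',[(t,f(.018,.0615,t)) for t in range(110,181,10)])
  print('red r26',[(t,f(.026,.0565,t)) for t in range(100,171,10)])
  print('cell',f(0,0,0))
"
```

```text
hub centre crop [[263. 373.]] hub rim L/R [array([402., 373.]), array([124., 373.])]
white r18 [(110, [198.0, 435.0]), (120, [218.0, 439.0]), (130, [239.0, 441.0]), (140, [261.0, 441.0]), (150, [283.0, 439.0]), (160, [305.0, 435.0]), (170, [325.0, 429.0]), (180, [343.0, 421.0])]
red r26 [(100, [144.0, 484.0]), (110, [170.0, 493.0]), (120, [199.0, 499.0]), (130, [230.0, 502.0]), (140, [262.0, 502.0]), (150, [294.0, 499.0]), (160, [326.0, 493.0]), (170, [355.0, 484.0])]
cell [286.0, 725.0]
hub centre crop [[277. 370.]] hub rim L/R [array([416., 370.]), array([137., 370.])]
white r18 [(110, [211.0, 431.0]), (120, [231.0, 436.0]), (130, [253.0, 438.0]), (140, [275.0, 438.0]), (150, [297.0, 436.0]), (160, [319.0, 431.0]), (170, [339.0, 425.0]), (180, [357.0, 418.0])]
red r26 [(100, [158.0, 480.0]), (110, [184.0, 489.0]), (120, [213.0, 495.0]), (130, [244.0, 498.0]), (140, [276.0, 498.0]), (150, [308.0, 495.0]), (160, [339.0, 489.0]), (170, [369.0, 480.0])]
cell [299.0, 722.0]
hub centre crop [[258. 366.]] hub rim L/R [array([397., 365.]), array([119., 366.])]
white r18 [(110, [193.0, 427.0]), (120, [213.0, 431.0]), (130, [234.0, 433.0]), (140, [256.0, 433.0]), (150, [279.0, 431.0]), (160, [300.0, 427.0]), (170, [320.0, 421.0]), (180, [338.0, 413.0])]
red r26 [(100, [140.0, 476.0]), (110, [166.0, 485.0]), (120, [194.0, 491.0]), (130, [225.0, 494.0]), (140, [258.0, 494.0]), (150, [290.0, 491.0]), (160, [321.0, 485.0]), (170, [350.0, 476.0])]
cell [281.0, 717.0]
```

The cell is upright between the closed jaws. The white mark (crop 185,415) trails the red one (212,483) by about 20° of slip, inside the 5–30° window. The gripper is clear, so I'm handing in.

```bash
python3 -c "
from bench import bot
print(bot.close_job())"
```

```text
the job is handed in; nothing more can be done
None
```

I stood the blue cell in the bay, closed the jaw on it, slipped the clutch by about 20° (read from the marks, give or take 6°), released the knob and handed the job in at about 20 s of the 69 s; no verdict came back.

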